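# Shut the tagged air valve under the sliding cover

### The job

To shut off the air line at the service box, use the fingertips to slide the box's loose cover plate along its guides all the way to its stop so that the opening is clear, then push the handle of the valve with the round tag clockwise until it is fully shut, square across its pipe. Only push, gently: never lift the cover and never pinch it or the handle, and leave the untagged valve as it is and the loose things on the bench where they stand.

Things in the scene. Friction and masses are not known exactly. Their poses are not given: they have to be found in the camera images.
- air_box: compressed-air service box of grey sheet steel fixed to the bench, 190 (its x) x 600 (its y) x 110 mm high; origin = centre of its underside, z up. Two aluminium guide strips 8 mm high run along its y on the top, at x = -80 and 80 mm. A supply pipe and a regulator up to 101 mm high run along its +x side; pipe couplers stick out of its -x side
- opening (a point): centre of the opening in the box's top, 110 mm above the bench, axes as the box's. The opening measures 130 (x) x 260 mm (y): box x -65..65, y -270..-10 mm. From there to y = 300 mm the top is closed deck, where the cover is parked
- stop (a point): foot of the stop bar that crosses the closed deck, middle of the face that the cover comes to rest against (box y = 280 mm), 110 mm above the bench; the bar is 10 mm high
- cover: loose aluminium cover plate, 150 (its x) x 275 (its y) x 4 mm, about 0.45 kg, origin = centre of its underside. Lies on the box top between the guide strips, axes as the box's, hiding the opening: origin at box y = -140 to -115 mm. Slides along the box's y at 2 to 6 N; against the stop its origin is at y = 142 mm and the opening is clear
- cover_lip (a point): the cover's folded-up lip, an upright strip 120 mm wide (along x), 4 mm thick, standing 20 mm above the plate along the cover's -y edge; this point is the middle of its outer (-y) face, 10 mm above the plate's upper face
- tagged_valve: quarter-turn ball valve fixed in the box, brass body, pipe along its x; has a round brass tag, 28 mm across, 2 mm thick, riveted flat on its handle between stem and grip. Axes as the box's; stands at box y = -210 or -95 mm (either valve in either place). Origin on the bench under the pipe; valve body up to 60 mm above the bench
- tagged_handle (a joint): angle of the tagged valve's handle about its vertical stem: 0 = open, along the pipe, pointing to the box's -x; turns clockwise seen from above to 1.571 = fully shut at its stop, square across the pipe, pointing to the box's +y. Stays where left; needs 4 to 6 N at the grip
- tagged_stem (a point): point on the tagged handle's turning axis at mid-thickness of the handle, 84 mm above the bench (26 mm below the rim of the opening), 30 mm to +x of the valve's origin
- tagged_tip (a point): free end of the tagged handle, 75 mm from the stem, same height. From the tip to 41 mm from the stem runs the black grip, 18 mm wide and 9 mm thick; nearer the stem a flat bar 14 mm wide, 4 mm thick
- plain_valve: quarter-turn ball valve fixed in the box, brass body, pipe along its x; has no tag, is otherwise identical. Axes as the box's; stands at box y = -210 or -95 mm (either valve in either place). Origin on the bench under the pipe; valve body up to 60 mm above the bench
- plain_handle (a joint): angle of the plain valve's handle about its vertical stem: 0 = open, along the pipe, pointing to the box's -x; turns clockwise seen from above to 1.571 = fully shut at its stop, square across the pipe, pointing to the box's +y. Stays where left; needs 4 to 6 N at the grip
- plain_stem (a point): point on the plain handle's turning axis at mid-thickness of the handle, 84 mm above the bench (26 mm below the rim of the opening), 30 mm to +x of the valve's origin
- plain_tip (a point): free end of the plain handle, 75 mm from the stem, same height. From the tip to 41 mm from the stem runs the black grip, 18 mm wide and 9 mm thick; nearer the stem a flat bar 14 mm wide, 4 mm thick
- hardener: bystander, loose on the bench: white bottle, 60 mm wide, 160 mm high; leave it alone
- tin: bystander, loose on the bench: small paint tin, 80 mm wide, 100 mm high; leave it alone
- cup: bystander, loose on the bench: white mixing cup, 72 mm wide, 85 mm high; leave it alone
- tape: bystander, loose on the bench: roll of masking tape lying flat, 100 mm wide, 25 mm high; leave it alone
- spare: bystander, loose on the bench: spare steel hose coupler standing upright, 24 mm wide, 36 mm high; leave it alone
- screwdriver: bystander, loose on the bench: screwdriver, 200 mm long, lying on the bench; leave it alone

How it is judged (in metres and radians):
On the way, in this order (a step that is already met when the one before it is completed fails the run):
1. the cover is slid aside to its stop, opening clear (y of cover in the frame of air_box above 0.13 m and z of cover in the frame of air_box below 0.115 m), for 0.2 s.
2. the tagged valve's handle is pushed shut (value of joint tagged_handle above 1.48 rad), for 0.2 s.
At the end, for the whole second after the job is handed in: the cover lies flat on its runners within 12 mm of the stop, the tagged handle is within 5 degrees of fully shut (1.48 rad or more), the untagged valve is still open (below 0.3 rad) and all is at rest (all of step 1 and value of joint tagged_handle above 1.48 rad and value of joint plain_handle below 0.3 rad and linear speed of cover below 0.01 m/s and velocity of joint tagged_handle below 0.05 rad/s); the robot touches nothing.
It fails at once if the cover is lifted or tipped off its runners (raised more than 12 mm or tilted more than 0.12 rad) (z of cover in the frame of air_box above 0.122 m or angle between cover's own z axis and vertical above 0.12 rad).
It fails at once if the cover is pinched or forced (more than 35 N from the fingers) (contact force between the fingers and cover above 35 N).
It fails at once if the tagged valve is pinched or forced (more than 35 N from the fingers) (contact force between the fingers and tagged_valve above 35 N).
It fails at once if the untagged valve's handle is moved more than 15 mm at its tip (distance of plain_tip from where it was at the start of the episode above 0.015 m).
It fails at once if a loose thing on the bench is moved more than 25 mm (distance of any of hardener, tin, cup, tape, spare, screwdriver from where it was at the start of the episode above 0.025 m).
It also fails if it takes over 56 s, if anything falls off the work surface, if the arm or the gripper's body presses on something with over 40 N, if the wrist force passes 120 N, or if a joint passes its speed limit or range.

### The arm

A 6-joint arm with a two-finger parallel gripper is mounted at the origin on the work surface. World frame = base frame: x ahead of the robot, y to its left, z up, the work surface at z = 0. Lengths are in mm, angles in rad, forces in N, time in s.
With the tool pointing down it reaches from about 375 to 900 mm from the base axis. Payload 3.1 kg.
Tool frame: the origin (TCP) lies midway between the tips of the shut fingers; the grasp point (between the pads) lies 19 mm behind it; z points along the fingers, y is the direction in which the jaws open and shut (so a half turn about z gives the same grasp; the last joint's range is limited). The gripper opens to 87 mm and grips with 3 to 60 N. Pads are 19 mm wide; open, the fingers measure 117 mm over their backs; the gripper's body (75 mm by 190 mm) begins 51 mm behind the grasp point.
Start: joints at [-1.294, 0.527, 1.433, -0, 1.181, -0.178], TCP at [275.131, -561.159, 185.548] pointing down, gripper open.
Joint ranges: [-3.08, 3.08], [-0.75, 2.2], [0.22, 2.44], [-1.43, 4.57], [0, 2.65], [-2.85, 2.85]. Speed limits (rad/s): [2.79, 2.79, 3.14, 3.14, 3.14, 3.14].

### API

Orientations are given as a 3x3 rotation matrix whose columns are the frame's x, y, z axes.
In Python, from station import env gives the robot as it stands.
- The arm moves only by the tool carry_out, never from a script. Its arguments are lists of equal length, an entry for each row: "jaw": the finger opening in m, from 0 to 0.087; "travel": the shift along the tool's x, y, z in m, a list of three; "twist": the turn, a rotation vector about the tool's x, y, z in degrees, a list of three. A call has 1 to 5 rows; each row is the pose to reach, as a shift and turn from the pose commanded when the call began, along the tool's axes at that moment; what a row does not reach only later rows make up. A row lasts 1/8 s, in which the tool goes at most 62.5 mm and 10.7 degrees, less where a joint would pass 70% of its speed; a pose out of reach is approached as far as the arm can. A call with a gripper value outside its range is refused whole. The fingers move at their own pace and stop on an object; the grip force is fixed at half the most. Time passes only in rows, so rows that repeat a pose let the fingers close. It gives the time, the measured TCP pose, the force and the opening at its end, in the units of the state.
- env.get_obs(): the state, without advancing time (a new reading comes with each control period).
- env.grab_frame(name): name is "scene" or "side" or "wrist"; returns the picture (384x512x3 uint8, red, green, blue); there is no depth.
- env.camera_info(name): a dict with "fov_y" (degrees; the focal length in pixels is half the picture's height over the tangent of half this angle, whatever the lens; pixels are square), "cx", "cy" (the principal point, pixels), "origin" and "attitude" of the camera in the world. Camera axes: x right, y up, looking along -z (the intrinsics and any distortion apply to the point x, -y, -z); pixel columns grow to the right and rows downward; lengths in mm; the calibration is good to about 2 mm. A picture is of the moment at which its call begins: read the wrist's pose just before it. camera_info takes no time and is no camera call; for the wrist camera it gives the pose at the moment of the call.
- env.finish_job(): hands the job in, once; it reports no verdict.
Trained networks look in the newest picture that a camera, given by its name, has taken for a name from the list of things; names that differ only in an ending like _2 or _b are one class to them, and where a whole thing is asked for, a point or a joint stands for the part that bears it (a point fixed in the world has none). Each returns a list of dicts, best first, with "confidence" (0 to 1); they miss things now and then, are a little off and sometimes report something else, mostly with a low value. They report only what shows in the picture. A call takes as long as a camera call.
- env.search_frame(target, camera): "xy" ([column, row] as shares, 0 to 1, of the picture: columns of its width, rows of its height, amid what is visible of it).
- env.cut_out(target, camera): "mask" (384x512 bool, what is visible of it) and "xy" ([column, row] as shares, 0 to 1, of the picture: columns of its width, rows of its height, amid what is visible of it).
The state is a dict: "clock": time; "q": joint angles; "joint_velocities": joint speeds; "effort": joint torques, N m; "tool_pos": TCP position; "tcp_rot": TCP orientation; "wrist_force": force on the tool from outside, world axes, zero at the start; "torque": the same for the moment, N m; "grip_width": finger opening in mm.
Only numpy, scipy, OpenCV 4.12 (cv2) and the standard library are available. Lean on these libraries where they do the work, as an engineer would, in place of code of your own. Each camera call takes 0.05 s, during which the arm holds its last target. There are 200 camera calls.

## Working session

There is one attempt and no reset: what is moved stays moved. The work goes in short steps, Python scripts to look and compute and a tool call to move; the robot and the scene stay as the last step left them, time stands still between calls to the robot, and variables do not carry over. Pictures are saved under pics/ and viewed, about 8 in all and at most 12, crops included, and the job is handed in when it is done.

Besides the shell and the picture viewer there is one more tool, called after "Request:" as a command line: name --argument value ..., lists and objects as JSON in quotes. carry_out: Moves the arm, as the interface text tells. Its arguments: {"type":"object","properties":{"jaw":{"type":"array"},"travel":{"type":"array"},"twist":{"type":"array"}},"required":["jaw","travel","twist"]}

```bash
mkdir -p pics; cat > h.py <<'E'
import numpy as np, cv2, json
from station import env
def save(n,f): cv2.imwrite('pics/'+f,cv2.cvtColor(env.grab_frame(n),cv2.COLOR_RGB2BGR))
E
python3 - <<'E'
from h import *
o=env.get_obs(); print({k:np.round(v,3).tolist() for k,v in o.items()})
for n in ("scene","side","wrist"): print(n,env.camera_info(n)); 
a=[env.grab_frame(n) for n in ("scene","side")]
for n,i in zip(("scene","side"),a): cv2.imwrite(f'pics/{n}0.png',cv2.cvtColor(i,cv2.COLOR_RGB2BGR))
for t in ("air_box","cover","cover_lip","stop","opening","hardener","tin","cup","tape","spare","screwdriver"):
  for n in ("scene","side"):
    print(t,n,[(np.round(np.array(d["xy"])*[512,384],1).tolist(),round(d["confidence"],2)) for d in env.search_frame(t,n)[:2]])
E
```

```text
{'clock': 0.0, 'q': [-1.293, 0.528, 1.434, 0.0, 1.181, -0.178], 'joint_velocities': [0.001, -0.001, 0.0, 0.003, -0.0, -0.001], 'effort': [0.0, -44.004, -17.66, 0.063, 0.058, -0.0], 'tool_pos': [274.931, -560.362, 184.549], 'tcp_rot': [[0.898, 0.44, -0.001], [0.44, -0.898, 0.002], [0.0, -0.002, -1.0]], 'wrist_force': [-0.962, 0.836, 0.111], 'torque': [-0.023, -0.005, -0.01], 'grip_width': 86.959}
scene {'fov_y': 51.507219699143654, 'cx': 255.24236993400018, 'cy': 183.51356390976815, 'origin': array([ 851.46535909, -508.8027393 ,  933.39119246]), 'attitude': array([[ 0.91170756, -0.31745455,  0.26079098],
       [ 0.41061462,  0.72510024, -0.55283386],
       [-0.01359998,  0.6111074 ,  0.79143085]])}
side {'fov_y': 48.475597357093505, 'cx': 264.9324745715159, 'cy': 192.81366478639336, 'origin': array([260.55408396, 793.58222581, 864.98049724]), 'attitude': array([[-0.92528157,  0.25159537, -0.28381997],
       [-0.37883117, -0.64948693,  0.65928269],
       [-0.01846489,  0.71754198,  0.69627046]])}
wrist {'fov_y': 67.4723463764866, 'cx': 253.16089988465976, 'cy': 190.35289929465114, 
[... 445 characters left out ...]
210.6], 0.98)]
cover_lip side []
stop scene [([277.2, 181.2], 0.74), ([163.8, 218.2], 0.56)]
stop side [([235.2, 240.8], 0.74)]
opening scene [([271.1, 182.5], 0.86)]
opening side [([233.6, 240.5], 0.87)]
hardener scene [([277.3, 270.2], 0.57), ([224.3, 146.7], 0.19)]
hardener side [([241.9, 147.6], 0.72)]
tin scene [([310.9, 232.9], 0.75)]
tin side [([214.2, 173.0], 0.65)]
cup scene [([118.0, 298.4], 0.58)]
cup side [([355.6, 134.0], 0.65), ([243.2, 149.5], 0.23)]
tape scene [([157.1, 322.2], 0.81)]
tape side [([325.9, 127.7], 0.52)]
spare scene []
spare side [([332.5, 203.2], 0.49)]
screwdriver scene [([224.3, 147.7], 0.75), ([120.2, 299.7], 0.49)]
screwdriver side [([305.3, 284.6], 0.67)]
```

```bash
cd pics; python3 -c "
import cv2
for n in('scene','side'):
  cv2.imwrite(n+'0b.png',cv2.resize(cv2.imread(n+'0.png'),(800,600),interpolation=cv2.INTER_CUBIC))"
```

```text
(no output)
```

View pics/scene0b.png

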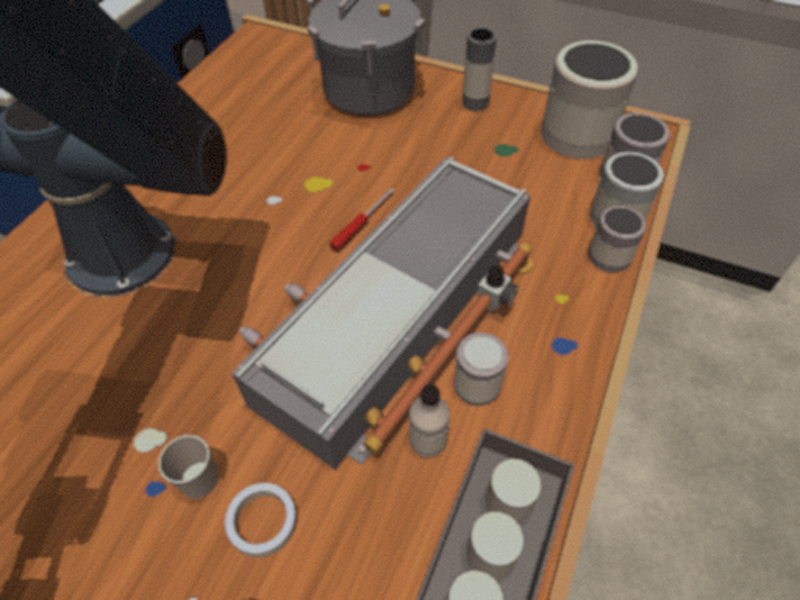

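View pics/side0b.png

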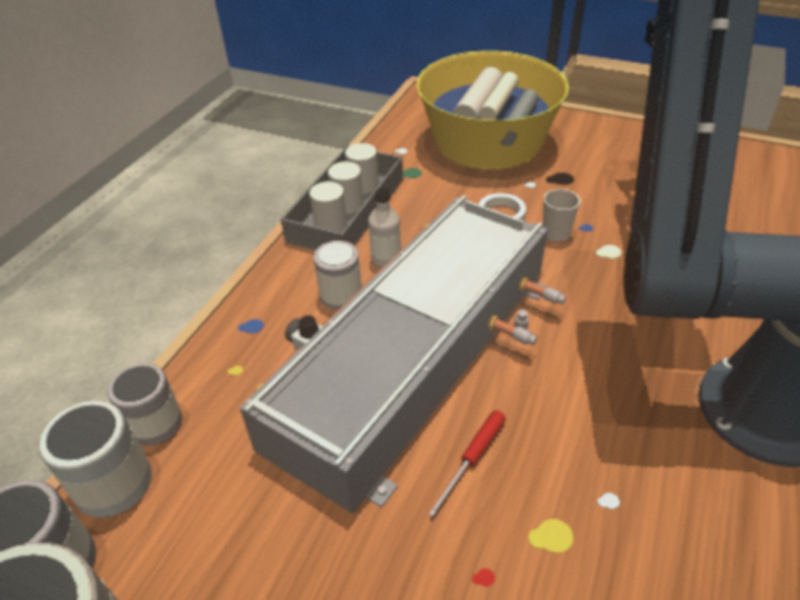

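The scene view shows the box running from its near lip end (240–335, 375–455) to its stop end (450–527, 160–195). The cover is on the near half, with the tape and cup in front of it and the bottle and tin on the +x side. The side view agrees: stop bar at (250–345, 405–455), couplers on the robot's side. Next I fit the box pose from the corners in both views.

```bash
cat >> h.py <<'E'
def proj(n,P,ci=None):
    c=ci or env.camera_info(n); f=192/np.tan(np.radians(c["fov_y"]/2))
    p=(np.atleast_2d(P)-c["origin"])@c["attitude"]
    return np.c_[c["cx"]+f*p[:,0]/-p[:,2], c["cy"]-f*p[:,1]/-p[:,2]]
def ray(n,uv,z,ci=None):
    c=ci or env.camera_info(n); f=192/np.tan(np.radians(c["fov_y"]/2))
    d=c["attitude"]@np.array([(uv[0]-c["cx"])/f,-(uv[1]-c["cy"])/f,-1]); o=c["origin"]
    return o+d*(z-o[2])/d[2]
def b2w(b,P):
    P=np.atleast_2d(P).astype(float);c,s=np.cos(b[2]),np.sin(b[2])
    return np.c_[b[0]+c*P[:,0]-s*P[:,1], b[1]+s*P[:,0]+c*P[:,1], P[:,2]]
E
python3 - <<'E'
from h import *
from scipy.optimize import least_squares
C=np.array([[-95,-300,110],[95,-300,110],[95,300,110],[-95,300,110]])
S=np.array([[239,374],[336,440],[528,195],[449,160]])*.64
D=np.array([[463,198],[546,232],[350,472],[246,408]])*.64
D=D[[1,0,3,2]]
for n,U in(("scene",S),("side",D)): print(np.round([ray(n,u,110)[:2] for u in U]).tolist())
f=lambda b:np.r_[proj("scene",b2w(b,C))-S,proj("side",b2w(b,C))-D].ravel()
r=least_squares(f,[620,0,-.3],loss='soft_l1');b=r.x;print(b,np.round(r.fun.reshape(-1,2),1).tolist())
np.save('b.npy',b)
for n in("scene","side"):
  im=cv2.imread(f'pics/{n}0.png');
  for t in("hardener","tin","cup","tape","spare","screwdriver"): pass
  im=cv2.resize(im,None,fx=1.5625,fy=1.5625,interpolation=cv2.INTER_CUBIC)
  g=lambda P,col,cl=True:cv2.polylines(im,[np.int32(proj(n,b2w(b,P))*1.5625)],cl,col,1,cv2.LINE_AA)
  g(C,(0,0,255)); g(C*[1,1,0],(0,255,255)); g([[-84,-300,118],[-84,300,118]],(0,255,0),False); g([[84,-300,118],[84,300,118]],(0,255,0),False); g([[-75,280,120],[75,280,120]],(255,0,0),False)
  for y in(-140,-115): g([[-60,y-137.5,134],[60,y-137.5,134],[75,y+137.5,114],[-75,y+137.5,114]],(255,0,255))
  cv2.imwrite(f'pics/{n}1.png',im[100:500,150:600])
a,c=[cv2.imread(f'pics/{n}1.png') for n in("scene","side")]
cv2.imwrite('pics/ov1.png',cv2.resize(np.hstack([a,c]),None,fx=.88,fy=.88))
E
```

```text
[[427.0, -183.0], [611.0, -218.0], [713.0, 363.0], [541.0, 396.0]]
[[413.0, -175.0], [588.0, -221.0], [707.0, 363.0], [525.0, 401.0]]
[ 5.64919932e+02  8.97860770e+01 -1.84287904e-01] [[-4.7, 0.0], [-4.2, 0.6], [0.5, -1.0], [-3.6, -2.5], [0.1, -2.9], [-4.4, -1.4], [-3.5, 0.5], [-0.7, 0.2]]
```

View pics/ov1.png

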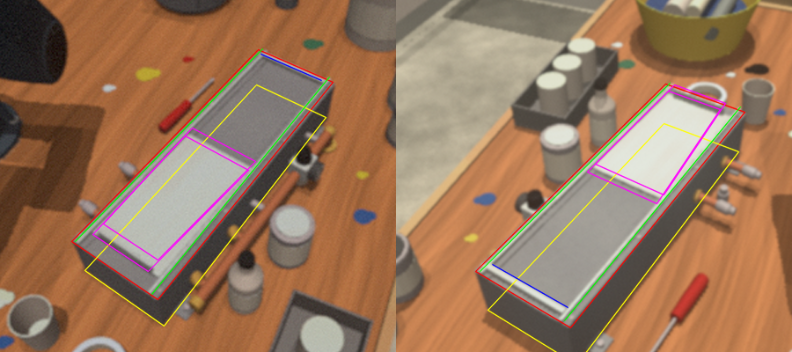

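The overlay is a few pixels off in both views, which suggests lens distortion. I fit a radial term per camera as well, and measure the bystanders.

```bash
cat >> h.py <<'E'
K={"scene":0.,"side":0.,"wrist":0.}
try: K.update(json.load(open('k.json')))
except Exception: pass
def cam(n): c=env.camera_info(n); f=192/np.tan(np.radians(c["fov_y"]/2)); return c,np.array([[f,0,c["cx"]],[0,f,c["cy"]],[0,0,1]])
def proj(n,P,c=None,k=None):
    ci,M=cam(n); c=c or ci; p=((np.atleast_2d(P)-c["origin"])@c["attitude"])*[1,-1,-1]
    return cv2.projectPoints(p,np.zeros(3),np.zeros(3),M,np.array([K[n] if k is None else k,0,0,0.]))[0][:,0]
def ray(n,uv,z,c=None):
    ci,M=cam(n); c=c or ci; u=cv2.undistortPoints(np.array([[uv]],float),M,np.array([K[n],0,0,0.]))[0,0]
    d=c["attitude"]@np.array([u[0],-u[1],-1]); o=c["origin"]; return o+d*(z-o[2])/d[2]
def w2b(b,P):
    c,s=np.cos(b[2]),np.sin(b[2]); d=np.atleast_2d(P)-[b[0],b[1],0]; return np.c_[c*d[:,0]+s*d[:,1],-s*d[:,0]+c*d[:,1],d[:,2]]
E
python3 - <<'E'
from h import *
from scipy.optimize import least_squares
C=np.array([[-95,-300,110],[95,-300,110],[95,300,110],[-95,300,110]])
S=np.array([[239,374],[336,440],[528,195],[449,160]])*.64
D=np.array([[546,232],[463,198],[246,408],[350,472]])*.64
f=lambda b:np.r_[proj("scene",b2w(b,C),k=b[3])-S,proj("side",b2w(b,C),k=b[4])-D].ravel()
r=least_squares(f,[565,90,-.18,0,0],x_scale=[10,10,.02,.1,.1],loss='soft_l1');b=r.x;print(b,np.round(r.fun.reshape(-1,2),1).tolist())
np.save('b.npy',b[:3]);K.update(scene=b[3],side=b[4]);json.dump(K,open('k.json','w'))
for t,n,uv,z in(("tape","scene",(167,332),12),("cup","scene",(121,298),42),("hard","scene",(274,270),80),("tin","scene",(308,232),50),("hard","side",(246,150),80),("tin","side",(216,175),50),("cup","side",(358,138),42),("tape","side",(322,132),12)):
  w=ray(n,uv,z); print(t,n,w.round(),w2b(b,w).round())
for n in("scene","side"):
  for t in ("cover","cover_lip","tin"):
    print(n,t,[w2b(b,ray(n,np.array(d["xy"])*[512,384],124 if 'lip' in t else 114)).round().tolist() for d in env.search_frame(t,n)[:1]])
for y in(-140,-115): print(proj("scene",b2w(b,[[-60,y-137.5,134],[60,y-137.5,134],[-75,y+137.5,114],[75,y+137.5,114]]))/.64,proj("side",b2w(b,[[-75,y+137.5,114],[75,y+137.5,114]]))/.64)
E
```

```text
[ 5.66910208e+02  9.10816257e+01 -1.78771433e-01 -2.67079382e-01
 -2.36378455e-01] [[-0.8, -1.0], [-1.5, -1.3], [-0.6, -0.4], [-3.7, -1.6], [-2.2, -2.5], [-5.9, -0.9], [-1.7, -0.4], [-0.3, -1.4]]
tape scene [ 539. -357.   12.] [[  52. -446.   12.]]
cup scene [ 402. -340.   42.] [[ -85. -454.   42.]]
hard scene [ 716. -129.   80.] [[ 186. -190.   80.]]
tin scene [750.  19.  50.] [[193. -39.  50.]]
hard side [702. -98.  80.] [[ 166. -162.   80.]]
tin side [753.   5.  50.] [[198. -52.  50.]]
cup side [ 412. -330.   42.] [[ -78. -442.   42.]]
tape side [ 540. -358.   12.] [[  53. -447.   12.]]
scene cover [[[-4.0, -138.0, 114.0]]]
scene cover_lip [[[-1.0, -148.0, 124.0]]]
scene tin [[[214.0, -73.0, 114.0]]]
side cover [[[-13.0, -124.0, 114.0]]]
side cover_lip []
side tin [[[158.0, -2.0, 114.0]]]
[[260.49647555 365.61437874]
 [322.19072026 406.67580055]
 [361.33126719 254.52344589]
 [434.18342127 292.89516874]] [[452.89524594 321.19060727]
 [374.54885642 287.28434789]]
[[271.15714909 354.05525885]
 [332.77806891 394.05475479]
 [369.80616191 245.55538678]
 [442.2066582  282.99885848]] [[444.77851317 331.0869246 ]
 [365.81295766 296.17597785]]
```

Rough box pose: centre (567, 91), yaw −10.2°, with the lip near box y −268. I'll bring the tool over the lip end, jaws along box x, and look from close.

Request:
carry_out --jaw '[0.05,0.05,0.05,0.05,0.05]' --travel '[[0.044,-0.024,0],[0.088,-0.048,0],[0.132,-0.072,0],[0.176,-0.096,0],[0.22,-0.12,0]]' --twist '[[0,0,-7],[0,0,-14],[0,0,-21],[0,0,-28],[0,0,-35]]'

```text
clock: 2.12
tool_pos: [420.7, -355.4, 185.7]
tcp_rot: [[0.48, 0.877, 0.0], [0.877, -0.48, -0.0], [-0.0, 0.001, -1.0]]
wrist_force: [0.3, -0.4, 0.0]
grip_width: 51.9
```

```bash
cat >> h.py <<'E'
def go(b,box,z):
    "tool-frame travel (m) and twist(deg) to box point (x,y), height z, tool x along box y"
    o=env.get_obs(); R=o["tcp_rot"]; c,s=np.cos(b[2]),np.sin(b[2])
    T=np.array([[-s,c,0],[c,s,0],[0,0,-1.]]).T
    t=b2w(b,[[*box,z]])[0]
    print("travel",np.round(R.T@(t-o["tool_pos"])/1000,4),"twist",np.round(np.degrees(cv2.Rodrigues(R.T@T)[0].ravel()),2),"tcp box",w2b(b,o["tool_pos"]).round(1),"F",o["wrist_force"].round(1),"t",o["clock"])
E
python3 -c "
from h import *
go(np.load('b.npy'),(0,-320),190)"
```

```text
travel [ 0.1582  0.0152 -0.0043] twist [ 3.000e-02  1.000e-02 -1.843e+01] tcp box [[ -64.5 -465.3  185.7]] F [ 0.3 -0.4  0. ] t 2.125
```

Request:
carry_out --jaw '[0.05,0.05,0.05,0.05,0.05]' --travel '[[0.04,0.004,0],[0.08,0.008,0],[0.12,0.012,0],[0.158,0.015,0],[0.158,0.015,0]]' --twist '[[0,0,-5],[0,0,-10],[0,0,-15],[0,0,-18.4],[0,0,-18.4]]'

```text
clock: 2.75
tool_pos: [510.3, -223.3, 185.6]
tcp_rot: [[0.178, 0.984, 0.0], [0.984, -0.178, 0.0], [0.0, 0.0, -1.0]]
wrist_force: [0.0, -0.0, -0.2]
grip_width: 50.2
```

```bash
python3 - <<'E'
from h import *
b=np.load('b.npy'); go(b,(0,-320),190)
c=env.camera_info("wrist"); im=cv2.cvtColor(env.grab_frame("wrist"),cv2.COLOR_RGB2BGR)
cv2.imwrite('pics/w1raw.png',im); np.save('w1.npy',c,allow_pickle=True)
for t in("cover_lip","cover"): print(t,[(np.array(d["xy"])*[512,384],d["confidence"]) for d in env.search_frame(t,"wrist")[:2]])
g=lambda P,col,k:cv2.polylines(im,[np.int32(proj("wrist",b2w(b,P),c,k))],True,col,1,cv2.LINE_AA)
for k in(0,-.25): g([[-95,-300,110],[95,-300,110],[95,0,110],[-95,0,110]],(0,0,255) if k else (0,255,255),k)
cv2.imwrite('pics/w1.png',cv2.resize(im,(768,576),interpolation=cv2.INTER_CUBIC))
E
```

```text
travel [-0.0006 -0.0002 -0.0044] twist [ 0.01 -0.02 -0.02] tcp box [[ 2.000e-01 -3.194e+02  1.856e+02]] F [ 0.  -0.  -0.2] t 2.75
cover_lip [(array([250.3168,  67.2   ]), 0.71), (array([294.2976, 137.8176]), 0.23)]
cover [(array([247.7056,  67.8144]), 0.7)]
```

View pics/w1.png

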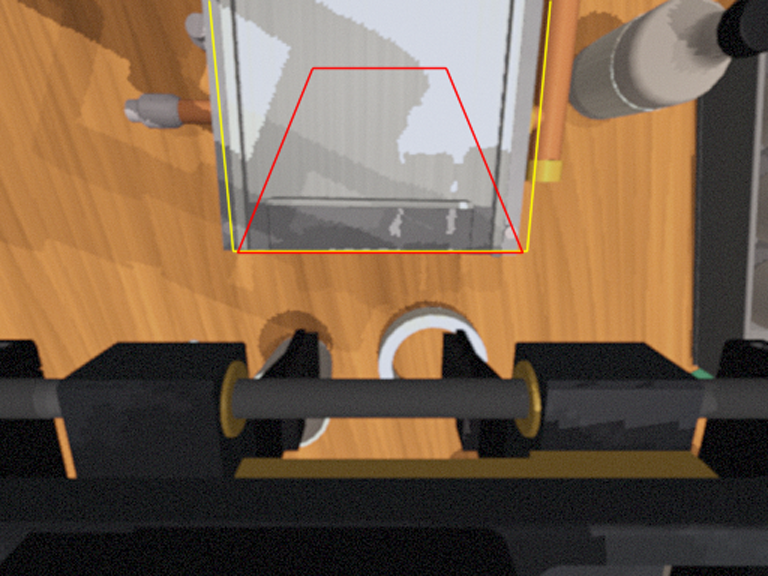

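The wrist view shows the box's near end at row 250, columns 225–517. That is about 9 px (6 mm) to −x of my overlay, and rows and yaw agree. The lip's top edge is at row ~203, columns 275–472, and there is almost no wrist lens distortion.

```bash
python3 - <<'E'
from h import *
b=np.load('b.npy'); c=np.load('w1.npy',allow_pickle=True).item()
for n,u,z in(("boxL",(225,249),110),("boxR",(517,250),110),("lipL",(275,203),134),("lipR",(472,205),134),("guideL",(246,249),118),("guideR",(505,249),118),("edgeL0",(212,0),110),("edgeR0",(535,0),110)):
  print(n,w2b(b,ray("wrist",np.array(u)/1.5,z,c)).round(1))
b[:2]=b2w(b,[[-5.5,0,0]])[0,:2]; np.save('b.npy',b); print(b)
E
```

```text
boxL [[-100.1 -298.4  110. ]]
boxR [[  88.7 -299.1  110. ]]
lipL [[ -60.1 -267.   134. ]]
lipR [[  52.8 -268.1  134. ]]
guideL [[ -84.1 -296.9  118. ]]
guideR [[  78.5 -296.9  118. ]]
edgeL0 [[ -93.5 -157.6  110. ]]
edgeR0 [[  86.4 -157.7  110. ]]
[ 5.61497862e+02  9.20596397e+01 -1.78771433e-01]
```

The lip's outer face is at box y ≈ −267.5, so the cover origin is ≈ −130, inside its expected range. I lower the tips behind the lip.

Request:
carry_out --jaw '[0.05,0.05,0.05,0.05]' --travel '[[0.012,-0.003,0.025],[0.024,-0.006,0.05],[0.024,-0.006,0.066],[0.024,-0.006,0.066]]' --twist '[[0,0,0],[0,0,0],[0,0,0],[0,0,0]]'

```text
clock: 3.4
tool_pos: [507.0, -201.5, 118.6]
tcp_rot: [[0.183, 0.983, -0.002], [0.983, -0.183, 0.001], [0.0, -0.002, -1.0]]
wrist_force: [0.4, -0.0, 0.4]
grip_width: 50.2
```

Request:
carry_out --jaw '[0.05,0.05,0.05,0.05,0.05]' --travel '[[0.005,0,0],[0.01,0,0],[0.015,0,0],[0.02,0,0],[0.025,0,0]]' --twist '[[0,0,0],[0,0,0],[0,0,0],[0,0,0],[0,0,0]]'

```text
clock: 4.03
tool_pos: [512.5, -175.7, 119.7]
tcp_rot: [[0.182, 0.983, 0.0], [0.983, -0.182, -0.0], [-0.0, 0.0, -1.0]]
wrist_force: [0.3, 0.1, 0.3]
grip_width: 49.8
```

Request:
carry_out --jaw '[0.05,0.05,0.05,0.05,0.05]' --travel '[[0.004,0,0],[0.008,0,0],[0.012,0,0],[0.016,0,0],[0.02,0,0]]' --twist '[[0,0,0],[0,0,0],[0,0,0],[0,0,0],[0,0,0]]'

```text
clock: 4.65
tool_pos: [516.0, -156.3, 119.5]
tcp_rot: [[0.182, 0.983, -0.0], [0.983, -0.182, 0.0], [0.0, -0.0, -1.0]]
wrist_force: [-0.9, -0.1, 1.2]
grip_width: 50.0
```

The force is still about zero at box y −253, so I'll look before pushing on.

```bash
python3 - <<'E'
from h import *
b=np.load('b.npy'); go(b,(0,-240),119)
a=cv2.cvtColor(env.grab_frame("wrist"),cv2.COLOR_RGB2BGR); s=cv2.cvtColor(env.grab_frame("scene"),cv2.COLOR_RGB2BGR)
cv2.imwrite('pics/w2.png',np.hstack([cv2.resize(a,(448,336)),cv2.resize(s[120:300,110:290],(336,336),interpolation=cv2.INTER_CUBIC)]))
E
```

```text
travel [0.0125 0.0006 0.0005] twist [-0.   -0.   -0.25] tcp box [[  -0.6 -252.5  119.5]] F [-0.9 -0.1  1.2] t 4.65
```

View pics/w2.png

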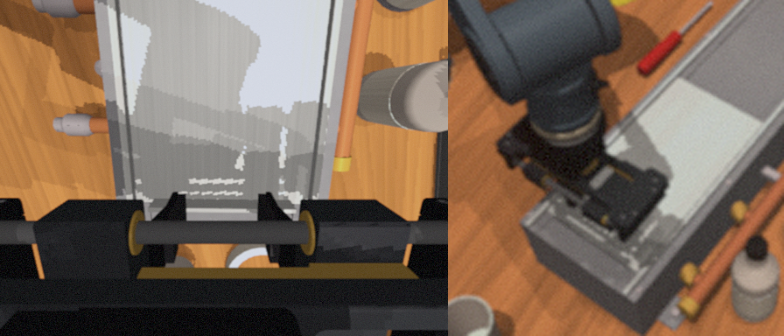

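The view isn't conclusive: the tips are at about row 195 of the wrist half, right around the lip. I'll zoom in with projected hypotheses for the lip.

```bash
python3 - <<'E'
from h import *
b=np.load('b.npy'); c=env.camera_info("wrist")
a=cv2.cvtColor(env.grab_frame("wrist"),cv2.COLOR_RGB2BGR); s=cv2.cvtColor(env.grab_frame("scene"),cv2.COLOR_RGB2BGR)
t=env.get_obs()["tool_pos"]; print("tcp px",proj("wrist",t,c))
A=cv2.resize(a[190:290,110:370],None,fx=3,fy=3,interpolation=cv2.INTER_CUBIC)
for y,col in((-267.5,(0,0,255)),(-243,(0,255,0))):
  p=proj("wrist",b2w(b,[[-60,y,134],[60,y,134]]),c); print(y,p.tolist())
  cv2.polylines(A,[np.int32((p-[110,190])*3)],False,col,1)
s0=cv2.imread('pics/scene0.png')
B=np.hstack([cv2.resize(i[130:230,210:310],(390,290),interpolation=cv2.INTER_CUBIC) for i in(s0,s)])
cv2.imwrite('pics/w3.png',np.vstack([A,B]))
E
```

```text
tcp px [[253.89033867 214.36065175]]
-267.5 [[169.47504925554614, 241.7238717989378], [340.1657910528576, 241.1371409850173]]
-243 [[166.4590850406404, 208.8404730013413], [343.0305858275693, 208.21538472110515]]
```

View pics/w3.png

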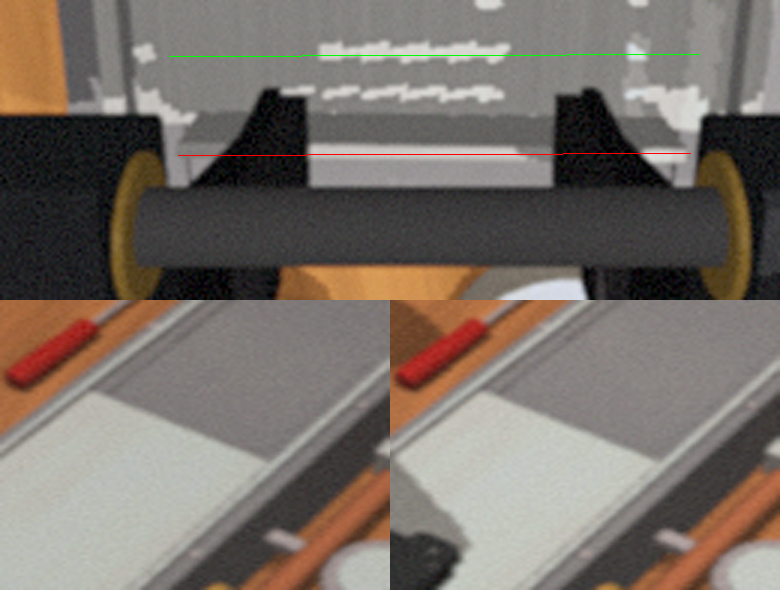

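The cover has not moved, and the lip lies exactly on the hypothesis line for y = −267.5. The fingers stand on the +y side of it, yet there was no contact. The finger pixels look much closer to the camera than z = 119, so with the jaw open the tips must be retracted behind the shut-finger TCP and have passed over the lip. I go up, back behind the lip, shut the jaw, and lower again.

Request:
carry_out --jaw '[0.05,0.05,0.05,0.05,0.05]' --travel '[[0,0,-0.02],[-0.01,0,-0.03],[-0.03,0,-0.03],[-0.048,0,-0.03],[-0.048,0,-0.03]]' --twist '[[0,0,0],[0,0,0],[0,0,0],[0,0,0],[0,0,0]]'

```text
clock: 5.48
tool_pos: [506.7, -205.7, 149.0]
tcp_rot: [[0.185, 0.983, -0.001], [0.983, -0.185, 0.0], [0.0, -0.001, -1.0]]
wrist_force: [-0.0, -0.8, -0.4]
grip_width: 50.0
```

Request:
carry_out --jaw '[0,0,0,0,0]' --travel '[[0,0,0],[0,0,0],[0,0,0],[0,0,0],[0,0,0]]' --twist '[[0,0,0],[0,0,0],[0,0,0],[0,0,0],[0,0,0]]'

```text
clock: 6.1
tool_pos: [507.3, -203.5, 149.6]
tcp_rot: [[0.182, 0.983, 0.0], [0.983, -0.182, -0.0], [-0.0, 0.0, -1.0]]
wrist_force: [-0.1, 1.0, 0.3]
grip_width: 8.1
```

Request:
carry_out --jaw '[0,0,0,0]' --travel '[[0,0,0.01],[0,0,0.02],[0,0,0.028],[0,0,0.028]]' --twist '[[0,0,0],[0,0,0],[0,0,0],[0,0,0]]'

```text
clock: 6.6
tool_pos: [506.5, -203.3, 120.4]
tcp_rot: [[0.182, 0.983, -0.002], [0.983, -0.182, 0.001], [0.001, -0.002, -1.0]]
wrist_force: [-0.4, -0.2, -0.3]
grip_width: 0.5
```

Request:
carry_out --jaw '[0,0,0,0,0]' --travel '[[0.005,0,0],[0.01,0,0],[0.015,0,0],[0.02,0,0],[0.025,0,0]]' --twist '[[0,0,0],[0,0,0],[0,0,0],[0,0,0],[0,0,0]]'

```text
clock: 7.22
tool_pos: [511.9, -178.8, 121.7]
tcp_rot: [[0.182, 0.983, 0.0], [0.983, -0.182, -0.0], [-0.0, 0.0, -1.0]]
wrist_force: [0.5, -0.5, 0.1]
grip_width: 0.1
```

Request:
carry_out --jaw '[0,0,0,0,0]' --travel '[[0.003,0,0],[0.006,0,0],[0.009,0,0],[0.012,0,0],[0.015,0,0]]' --twist '[[0,0,0],[0,0,0],[0,0,0],[0,0,0],[0,0,0]]'

```text
clock: 7.85
tool_pos: [514.5, -164.3, 121.5]
tcp_rot: [[0.182, 0.983, -0.0], [0.983, -0.182, 0.0], [0.0, -0.0, -1.0]]
wrist_force: [0.1, -0.5, -0.2]
grip_width: 0.6
```

```bash
python3 - <<'E'
from h import *
b=np.load('b.npy'); c=env.camera_info("wrist")
a=cv2.cvtColor(env.grab_frame("wrist"),cv2.COLOR_RGB2BGR); s=cv2.cvtColor(env.grab_frame("scene"),cv2.COLOR_RGB2BGR)
t=env.get_obs()["tool_pos"]; print("tcp px",(proj("wrist",t,c)-[110,190])*3)
A=cv2.resize(a[190:290,110:370],None,fx=3,fy=3,interpolation=cv2.INTER_CUBIC)
for y,col in((-267.5,(0,0,255)),(-251,(0,255,0))):
  cv2.polylines(A,[np.int32((proj("wrist",b2w(b,[[-60,y,134],[60,y,134]]),c)-[110,190])*3)],False,col,1)
B=np.hstack([cv2.resize(s[130:230,210:310],(390,290),interpolation=cv2.INTER_CUBIC),cv2.resize(s[180:280,140:240],(390,290),interpolation=cv2.INTER_CUBIC)])
cv2.imwrite('pics/w4.png',np.vstack([A,B]))
E
```

```text
tcp px [[430.69974597  70.80636807]]
```

View pics/w4.png

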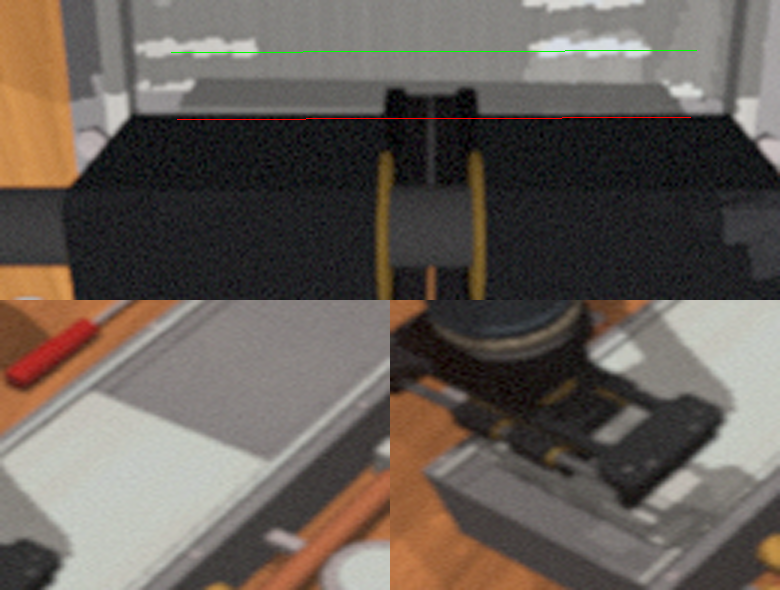

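The cover is still unmoved (far edge identical), and the tips occlude the lip's inner face, so the tips really are higher than the reported z suggests. I'll back off behind the lip and probe down onto the box rim to calibrate the tip height.

Request:
carry_out --jaw '[0,0,0,0]' --travel '[[0,0,-0.012],[-0.015,0,-0.012],[-0.03,0,-0.012],[-0.03,0,0]]' --twist '[[0,0,0],[0,0,0],[0,0,0],[0,0,0]]'

```text
clock: 8.45
tool_pos: [509.7, -196.3, 121.9]
tcp_rot: [[0.184, 0.983, 0.003], [0.983, -0.184, -0.002], [-0.001, 0.003, -1.0]]
wrist_force: [0.6, 0.0, 0.0]
grip_width: 0.4
```

```bash
python3 - <<'E'
from h import *
b=np.load('b.npy'); go(b,(0,-290),115)
o=env.get_obs(); q=o["q"]; print(o["tool_pos"].round(1),q.round(3))
P=o["tool_pos"]
a=[cv2.cvtColor(env.grab_frame(n),cv2.COLOR_RGB2BGR) for n in("scene","side")]
out=[]
for n,i in zip(("scene","side"),a):
  u=proj(n,P)[0]; print(n,u)
  x,y=np.int32(u)-45; i=cv2.resize(i[y:y+90,x:x+90],(390,390),interpolation=cv2.INTER_CUBIC); k=390/90
  cv2.circle(i,tuple(np.int32((u-[x,y])*k)),5,(0,0,255),1)
  for yy,col in((-267.5,(0,255,255)),):
    for zz in(114,134): cv2.polylines(i,[np.int32((proj(n,b2w(np.load('b.npy'),[[-60,yy,zz],[60,yy,zz]]))-[x,y])*k)],False,col,1)
  out.append(i)
cv2.imwrite('pics/s5.png',np.hstack(out))
E
```

```text
travel [ 0.0029 -0.0004  0.0069] twist [ 0.16  0.08 -0.39] tcp box [[   0.3 -292.9  121.9]] F [0.6 0.  0. ] t 8.45
[ 509.7 -196.3  121.9] [-0.572  0.507  1.697 -0.     0.934 -0.386]
scene [180.81478057 253.01095919]
side [318.84074572 134.05902658]
```

View pics/s5.png

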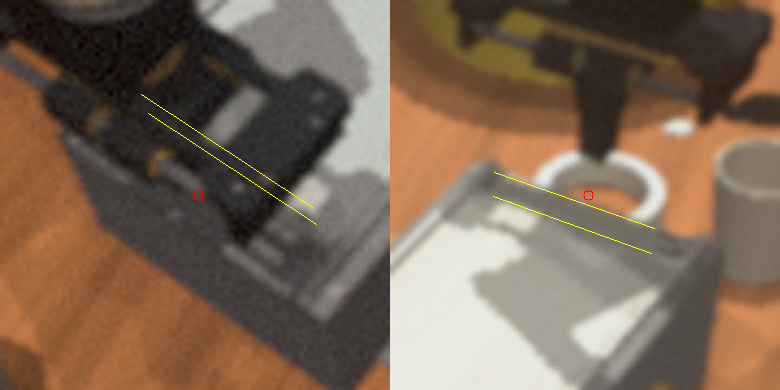

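In the side view the tips at (600, 160) sit well above the projected TCP at (588, 195), roughly 25 mm. So the real tips are higher than reported, and I probe down gently.

Request:
carry_out --jaw '[0,0,0,0,0]' --travel '[[0,0,0.002],[0,0,0.004],[0,0,0.006],[0,0,0.008],[0,0,0.01]]' --twist '[[0,0,0],[0,0,0],[0,0,0],[0,0,0],[0,0,0]]'

```text
clock: 9.18
tool_pos: [509.1, -193.8, 111.5]
tcp_rot: [[0.182, 0.983, 0.0], [0.983, -0.182, -0.0], [-0.0, 0.0, -1.0]]
wrist_force: [0.4, -0.7, 0.1]
grip_width: 0.4
```

Request:
carry_out --jaw '[0,0,0]' --travel '[[0,0,0.002],[0,0,0.004],[0,0,0.006]]' --twist '[[0,0,0],[0,0,0],[0,0,0]]'

```text
clock: 9.55
tool_pos: [509.1, -193.9, 105.4]
tcp_rot: [[0.182, 0.983, 0.0], [0.983, -0.182, -0.0], [-0.0, 0.0, -1.0]]
wrist_force: [-0.2, 0.3, 0.1]
grip_width: 0.2
```

Request:
carry_out --jaw '[0,0,0]' --travel '[[0,0,0.002],[0,0,0.004],[0,0,0.005]]' --twist '[[0,0,0],[0,0,0],[0,0,0]]'

```text
clock: 9.93
tool_pos: [509.0, -193.9, 100.4]
tcp_rot: [[0.182, 0.983, -0.0], [0.983, -0.182, 0.0], [0.0, -0.0, -1.0]]
wrist_force: [0.0, -0.3, 0.0]
grip_width: 0.6
```

Request:
carry_out --jaw '[0,0,0]' --travel '[[0,0,0.002],[0,0,0.003],[0,0,0.004]]' --twist '[[0,0,0],[0,0,0],[0,0,0]]'

```text
clock: 10.3
tool_pos: [509.1, -193.9, 96.5]
tcp_rot: [[0.182, 0.983, 0.0], [0.983, -0.182, -0.0], [-0.0, 0.0, -1.0]]
wrist_force: [0.0, -0.1, -0.5]
grip_width: 0.5
```

```bash
cat > look.py <<'E'
import sys
from h import *
b=np.load('b.npy'); o=env.get_obs(); P=o["tool_pos"]; c=env.camera_info("wrist")
print(w2b(b,P).round(1),o["wrist_force"].round(1))
ims={n:cv2.cvtColor(env.grab_frame(n),cv2.COLOR_RGB2BGR) for n in("wrist","side")}
A=cv2.resize(ims["wrist"][130:330,153:353],(390,390),interpolation=cv2.INTER_CUBIC)
u=(proj("wrist",P,c)[0]-[153,130])*1.95; cv2.circle(A,tuple(np.int32(u)),5,(0,0,255),1)
u=proj("side",P)[0]; x,y=np.int32(u)-[45,60]
B=cv2.resize(ims["side"][y:y+90,x:x+90],(390,390),interpolation=cv2.INTER_CUBIC); cv2.circle(B,tuple(np.int32((u-[x,y])*390/90)),5,(0,0,255),1)
cv2.imwrite('pics/'+sys.argv[1],np.hstack([A,B])); cv2.imwrite('pics/raw_'+sys.argv[1],ims["wrist"])
E
python3 look.py s6.png
```

```text
[[  -0.7 -290.7   96.5]] [ 0.  -0.1 -0.5]
```

View pics/s6.png

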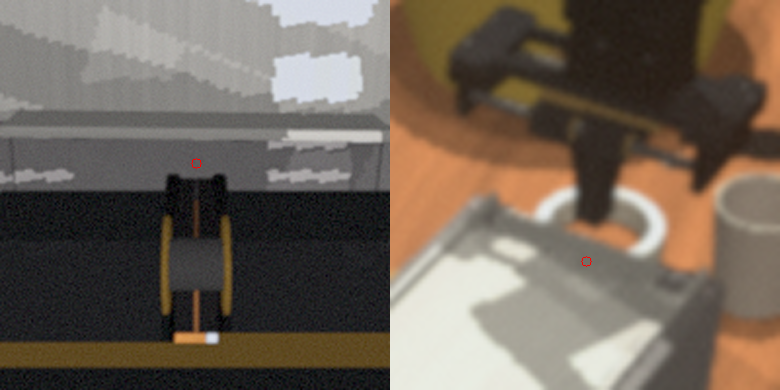

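The tip is on the box top behind the lip: wrist crop tip at row 177, lip top at row 133, and the side view shows it just above the end rim. Both views put the true tip about 30 mm above the reported TCP. I keep probing down to contact for the exact offset.

Request:
carry_out --jaw '[0,0,0,0]' --travel '[[0,0,0.002],[0,0,0.004],[0,0,0.006],[0,0,0.007]]' --twist '[[0,0,0],[0,0,0],[0,0,0],[0,0,0]]'

```text
clock: 10.9
tool_pos: [508.9, -193.8, 89.4]
tcp_rot: [[0.182, 0.983, -0.0], [0.983, -0.182, 0.0], [0.0, -0.0, -1.0]]
wrist_force: [0.1, 0.1, -0.0]
grip_width: 0.5
```

Request:
carry_out --jaw '[0,0,0]' --travel '[[0,0,0.002],[0,0,0.003],[0,0,0.004]]' --twist '[[0,0,0],[0,0,0],[0,0,0]]'

```text
clock: 11.28
tool_pos: [509.1, -193.9, 85.5]
tcp_rot: [[0.182, 0.983, 0.0], [0.983, -0.182, -0.0], [-0.0, 0.0, -1.0]]
wrist_force: [-0.5, -0.0, -0.6]
grip_width: 0.6
```

Request:
carry_out --jaw '[0,0,0]' --travel '[[0,0,0.001],[0,0,0.002],[0,0,0.003]]' --twist '[[0,0,0],[0,0,0],[0,0,0]]'

```text
clock: 11.65
tool_pos: [509.1, -193.9, 82.5]
tcp_rot: [[0.182, 0.983, 0.0], [0.983, -0.182, -0.0], [0.0, 0.0, -1.0]]
wrist_force: [-0.1, 0.8, 0.1]
grip_width: 0.4
```

Request:
carry_out --jaw '[0,0,0]' --travel '[[0,0,0.001],[0,0,0.002],[0,0,0.003]]' --twist '[[0,0,0],[0,0,0],[0,0,0]]'

```text
clock: 12.02
tool_pos: [509.1, -193.9, 79.5]
tcp_rot: [[0.182, 0.983, 0.0], [0.983, -0.182, 0.0], [0.0, 0.0, -1.0]]
wrist_force: [0.5, -0.2, -0.1]
grip_width: 0.5
```

Request:
carry_out --jaw '[0,0,0]' --travel '[[0,0,0.001],[0,0,0.002],[0,0,0.003]]' --twist '[[0,0,0],[0,0,0],[0,0,0]]'

```text
clock: 12.4
tool_pos: [509.0, -193.9, 76.5]
tcp_rot: [[0.182, 0.983, -0.0], [0.983, -0.182, 0.0], [0.0, -0.0, -1.0]]
wrist_force: [0.1, -0.4, -0.1]
grip_width: 0.1
```

```bash
python3 look.py s7.png
```

```text
[[  -0.8 -290.7   76.5]] [ 0.1 -0.4 -0.1]
```

View pics/s7.png

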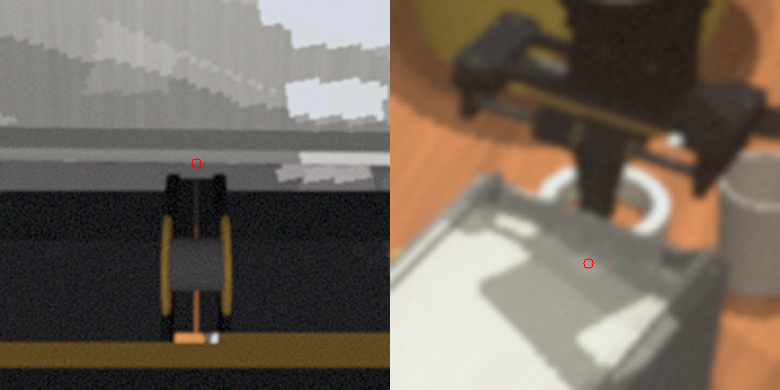

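The side view now shows the lip's top edge hiding the very end of the finger, and the wrist view has the tip (row 177) close behind the lip (row 160). I push forward gently here.

Request:
carry_out --jaw '[0,0,0,0,0]' --travel '[[0.003,0,0],[0.006,0,0],[0.009,0,0],[0.012,0,0],[0.015,0,0]]' --twist '[[0,0,0],[0,0,0],[0,0,0],[0,0,0],[0,0,0]]'

```text
clock: 13.12
tool_pos: [512.0, -179.7, 76.6]
tcp_rot: [[0.182, 0.983, 0.0], [0.983, -0.182, -0.001], [-0.001, 0.001, -1.0]]
wrist_force: [0.6, -2.5, -0.0]
grip_width: 0.4
```

Contact: −2.5 N along y with the TCP at box y −276, exactly where the lip should be. I slide it along.

Request:
carry_out --jaw '[0,0,0,0,0]' --travel '[[0.005,0,0],[0.013,0,0],[0.024,0,0],[0.037,0,0],[0.05,0,0]]' --twist '[[0,0,0],[0,0,0],[0,0,0],[0,0,0],[0,0,0]]'

```text
clock: 13.75
tool_pos: [521.0, -128.9, 76.6]
tcp_rot: [[0.182, 0.983, -0.0], [0.983, -0.182, 0.0], [0.0, -0.0, -1.0]]
wrist_force: [-0.2, -2.8, -1.2]
grip_width: 0.3
```

Request:
carry_out --jaw '[0,0,0,0,0]' --travel '[[0.013,0,0],[0.026,0,0],[0.039,0,0],[0.052,0,0],[0.065,0,0]]' --twist '[[0,0,0],[0,0,0],[0,0,0],[0,0,0],[0,0,0]]'

```text
clock: 14.38
tool_pos: [532.8, -65.3, 76.6]
tcp_rot: [[0.182, 0.983, -0.0], [0.983, -0.182, -0.0], [-0.0, -0.0, -1.0]]
wrist_force: [0.8, -3.0, -0.6]
grip_width: 0.3
```

Request:
carry_out --jaw '[0,0,0,0,0]' --travel '[[0.013,0,0],[0.026,0,0],[0.039,0,0],[0.052,0,0],[0.065,0,0]]' --twist '[[0,0,0],[0,0,0],[0,0,0],[0,0,0],[0,0,0]]'

```text
clock: 15.0
tool_pos: [545.0, -1.4, 76.6]
tcp_rot: [[0.182, 0.983, 0.001], [0.983, -0.182, -0.0], [-0.0, 0.001, -1.0]]
wrist_force: [-0.3, -3.6, -0.0]
grip_width: 0.8
```

Request:
carry_out --jaw '[0,0,0,0,0]' --travel '[[0.013,0,0],[0.026,0,0],[0.039,0,0],[0.051,0,0],[0.06,0,0]]' --twist '[[0,0,0],[0,0,0],[0,0,0],[0,0,0],[0,0,0]]'

```text
clock: 15.62
tool_pos: [556.1, 57.4, 76.7]
tcp_rot: [[0.182, 0.983, 0.001], [0.983, -0.182, -0.0], [-0.0, 0.001, -1.0]]
wrist_force: [2.7, -4.5, -1.5]
grip_width: 0.6
```

Request:
carry_out --jaw '[0,0,0,0,0]' --travel '[[0.005,0,0],[0.01,0,0],[0.014,0,0],[0.018,0,0],[0.021,0,0]]' --twist '[[0,0,0],[0,0,0],[0,0,0],[0,0,0],[0,0,0]]'

```text
clock: 16.25
tool_pos: [559.8, 77.3, 76.7]
tcp_rot: [[0.182, 0.983, 0.001], [0.983, -0.182, -0.001], [-0.001, 0.001, -1.0]]
wrist_force: [2.5, -5.0, -0.6]
grip_width: 0.3
```

Request:
carry_out --jaw '[0,0,0,0,0]' --travel '[[0.002,0,0],[0.004,0,0],[0.006,0,0],[0.007,0,0],[0.008,0,0]]' --twist '[[0,0,0],[0,0,0],[0,0,0],[0,0,0],[0,0,0]]'

```text
clock: 16.88
tool_pos: [561.3, 85.0, 76.7]
tcp_rot: [[0.182, 0.983, 0.001], [0.983, -0.182, -0.001], [-0.001, 0.001, -1.0]]
wrist_force: [2.5, -4.9, 0.3]
grip_width: 0.4
```

Request:
carry_out --jaw '[0,0]' --travel '[[0.001,0,0],[0.002,0,0]]' --twist '[[0,0,0],[0,0,0]]'

```text
clock: 17.12
tool_pos: [561.5, 85.7, 76.7]
tcp_rot: [[0.181, 0.983, 0.0], [0.983, -0.181, -0.003], [-0.003, 0.001, -1.0]]
wrist_force: [1.9, -11.4, 0.5]
grip_width: 0.5
```

The force rises to 11 N at TCP box y −6.3 (−5 expected), so the cover is at its stop. I back off, rise, and look into the opening.

Request:
carry_out --jaw '[0,0,0,0,0]' --travel '[[-0.006,0,0],[-0.02,0,-0.03],[-0.06,0,-0.07],[-0.11,0,-0.1],[-0.16,0,-0.105]]' --twist '[[0,0,0],[0,0,0],[0,0,0],[0,0,0],[0,0,0]]'

```text
clock: 17.75
tool_pos: [532.2, -69.9, 183.6]
tcp_rot: [[0.181, 0.983, 0.003], [0.983, -0.181, 0.001], [0.002, 0.003, -1.0]]
wrist_force: [0.1, 0.7, 0.0]
grip_width: 0.5
```

Request:
carry_out --jaw '[0,0,0]' --travel '[[-0.04,0,0],[-0.06,0,0],[-0.06,0,0]]' --twist '[[0,0,0],[0,0,0],[0,0,0]]'

```text
clock: 18.12
tool_pos: [520.5, -128.8, 181.1]
tcp_rot: [[0.184, 0.983, -0.001], [0.983, -0.184, 0.002], [0.002, -0.001, -1.0]]
wrist_force: [-0.7, 0.5, 0.3]
grip_width: 0.4
```

```bash
python3 - <<'E'
from h import *
b=np.load('b.npy'); c=env.camera_info("wrist"); print(w2b(b,env.get_obs()["tool_pos"]).round(1))
im=cv2.cvtColor(env.grab_frame("wrist"),cv2.COLOR_RGB2BGR); cv2.imwrite('pics/w8raw.png',im); np.save('w8.npy',c,allow_pickle=True)
for t in("tagged_valve","plain_valve","tagged_stem","tagged_tip","plain_stem","plain_tip","tagged_handle"):
  print(t,[((np.array(d["xy"])*[512,384]).round().tolist(),round(d["confidence"],2),w2b(b,ray("wrist",np.array(d["xy"])*[512,384],84,c)).round(1).tolist()) for d in env.search_frame(t,"wrist")[:2]])
cv2.imwrite('pics/w8.png',cv2.resize(im,(768,576),interpolation=cv2.INTER_CUBIC))
E
```

```text
[[  -1.1 -224.6  181.1]]
tagged_valve [([267.0, 112.0], 0.58, [[12.4, -152.8, 84.0]]), ([246.0, 160.0], 0.55, [[-9.4, -201.7, 84.0]])]
plain_valve [([242.0, 57.0], 0.88, [[-11.6, -103.1, 84.0]])]
tagged_stem [([245.0, 161.0], 0.8, [[-10.0, -201.9, 84.0]])]
tagged_tip [([255.0, 166.0], 0.75, [[0.1, -207.9, 84.0]])]
plain_stem [([242.0, 53.0], 0.63, [[-10.9, -99.2, 84.0]])]
plain_tip [([251.0, 48.0], 0.98, [[-2.9, -94.9, 84.0]])]
tagged_handle [([253.0, 167.0], 0.69, [[-1.3, -209.1, 84.0]])]
```

View pics/w8.png

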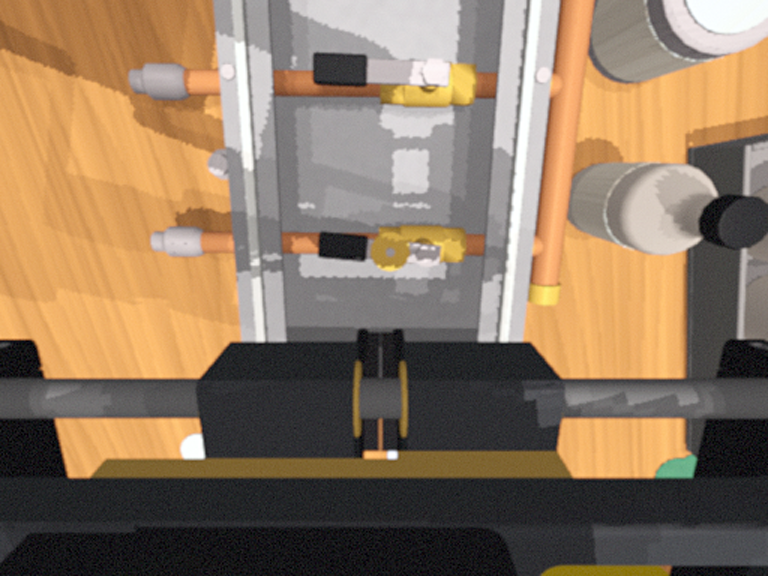

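The round tag at (390, 252) is on the valve nearer the lip end (y −210). Its grip spans columns 319–367 at row 247, and the stem is at about (428, 252). The plain valve is at row 70. I convert these to positions.

```bash
python3 - <<'E'
from h import *
b=np.load('b.npy'); c=np.load('w8.npy',allow_pickle=True).item()
for n,u,z in(("tip",(319,246),84),("gripInner",(367,249),84),("tag",(390,252),86),("stem",(428,252),86),("gripLow",(343,259),84),("gripUp",(343,234),88),("plainTip",(314,69),84),("plainStem",(430,72),86),("openLL",(285,330),110),("openLR",(480,330),110)):
  w=ray("wrist",np.array(u)/1.5,z,c); print(n,w2b(b,w).round(1),w.round())
E
```

```text
tip [[ -43.8 -205.3   84. ]] [ 482. -102.   84.]
gripInner [[ -10.4 -207.6   84. ]] [ 514. -110.   84.]
tag [[   5.6 -209.4   86. ]] [ 530. -115.   86.]
stem [[  32.  -209.6   86. ]] [ 556. -120.   86.]
gripLow [[ -27.3 -214.6   84. ]] [ 496. -114.   84.]
gripUp [[ -26.5 -196.4   88. ]] [501. -96.  88.]
plainTip [[-41.9 -93.2  84. ]] [504.   8.  84.]
plainStem [[ 30.5 -95.8  86. ]] [574.  -8.  86.]
openLL [[ -65.4 -257.4  110. ]] [ 451. -150.  110.]
openLR [[  65.5 -258.2  110. ]] [ 580. -174.  110.]
```

The positions match the spec: stem (30, −210), tip (−44, −206), and the opening comes out 131 mm wide. Jaw-motion parallax puts both the tips and the gripper body ~35 mm behind the reported TCP. For tips at z ≈ 77 I therefore command z ≈ 42, and the body stays at ~147, clear of everything. I descend on the −y side of the grip.

Request:
carry_out --jaw '[0,0,0,0,0]' --travel '[[-0.012,-0.031,0],[-0.012,-0.031,0.03],[-0.012,-0.031,0.06],[-0.012,-0.031,0.09],[-0.012,-0.031,0.09]]' --twist '[[0,0,0],[0,0,0],[0,0,0],[0,0,0],[0,0,0]]'

```text
clock: 19.15
tool_pos: [486.8, -134.0, 89.9]
tcp_rot: [[0.182, 0.983, -0.005], [0.983, -0.182, 0.003], [0.002, -0.005, -1.0]]
wrist_force: [-0.8, 0.3, 0.4]
grip_width: 0.8
```

Request:
carry_out --jaw '[0,0,0,0,0]' --travel '[[0,0,0.012],[0,0,0.024],[0,0,0.036],[0,0,0.044],[0,0,0.048]]' --twist '[[0,0,0],[0,0,0],[0,0,0],[0,0,0],[0,0,0]]'

```text
clock: 19.77
tool_pos: [488.2, -135.1, 42.9]
tcp_rot: [[0.182, 0.983, -0.001], [0.983, -0.182, 0.0], [0.0, -0.001, -1.0]]
wrist_force: [-0.4, 0.1, -0.1]
grip_width: 0.4
```

```bash
python3 - <<'E'
from h import *
b=np.load('b.npy'); go(b,(-30,-228.5),42)
im=cv2.cvtColor(env.grab_frame("wrist"),cv2.COLOR_RGB2BGR); cv2.imwrite('pics/w9.png',cv2.resize(im[60:260,60:360],(750,500),interpolation=cv2.INTER_CUBIC))
E
```

```text
travel [0.008  0.0017 0.0009] twist [-0.04 -0.01 -0.25] tcp box [[ -31.8 -236.5   42.9]] F [-0.4  0.1 -0.1] t 19.775
```

View pics/w9.png

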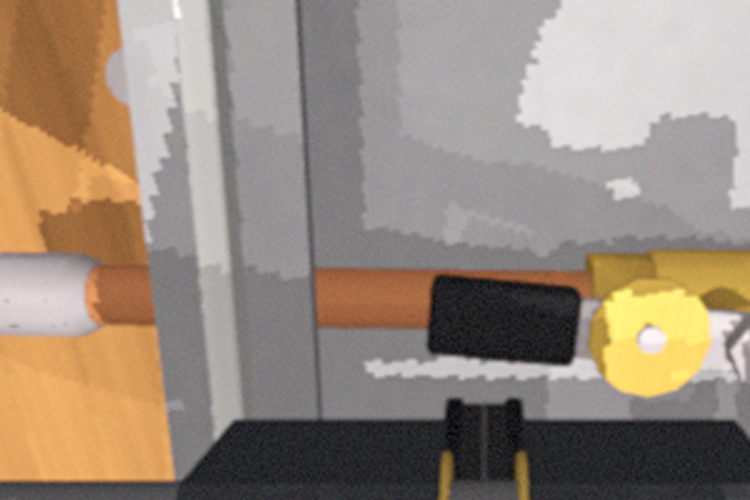

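The finger tip (485, 405) stands just on the −y side of the grip (430–580, 280–360). I go 6 mm lower for a safe overlap, then start pushing.

Request:
carry_out --jaw '[0,0,0,0,0]' --travel '[[0,0,0.006],[0.007,0,0.006],[0.012,0,0.006],[0.017,0,0.006],[0.021,0,0.006]]' --twist '[[0,0,0],[0,0,0],[0,0,0],[0,0,0],[0,0,0]]'

```text
clock: 20.45
tool_pos: [492.2, -114.9, 37.7]
tcp_rot: [[0.181, 0.983, 0.0], [0.983, -0.181, -0.001], [-0.001, 0.0, -1.0]]
wrist_force: [-2.2, -5.0, -1.4]
grip_width: 0.3
```

Contact at 5 N, as expected. I follow the arc.

Request:
carry_out --jaw '[0,0,0,0,0]' --travel '[[0.008,-0.001,0],[0.015,-0.002,0],[0.023,0,0],[0.031,0.002,0],[0.038,0.006,0]]' --twist '[[0,0,0],[0,0,0],[0,0,0],[0,0,0],[0,0,0]]'

```text
clock: 21.08
tool_pos: [504.9, -78.3, 37.8]
tcp_rot: [[0.182, 0.983, -0.0], [0.983, -0.182, -0.001], [-0.001, -0.0, -1.0]]
wrist_force: [-2.8, -5.1, -0.4]
grip_width: 0.7
```

Request:
carry_out --jaw '[0,0,0,0,0]' --travel '[[0.007,0.005,0],[0.013,0.01,0],[0.018,0.016,0],[0.021,0.021,0],[0.023,0.025,0]]' --twist '[[0,0,0],[0,0,0],[0,0,0],[0,0,0],[0,0,0]]'

```text
clock: 21.7
tool_pos: [533.6, -59.7, 37.3]
tcp_rot: [[0.182, 0.983, -0.001], [0.983, -0.182, 0.001], [0.0, -0.001, -1.0]]
wrist_force: [-3.9, -1.8, 0.5]
grip_width: 0.7
```

Request:
carry_out --jaw '[0,0,0,0,0]' --travel '[[0.001,0.003,0],[0.002,0.005,0],[0.003,0.007,0],[0.003,0.009,0],[0.003,0.01,0]]' --twist '[[0,0,0],[0,0,0],[0,0,0],[0,0,0],[0,0,0]]'

```text
clock: 22.32
tool_pos: [543.8, -58.4, 37.4]
tcp_rot: [[0.182, 0.983, -0.001], [0.983, -0.182, 0.001], [0.001, -0.001, -1.0]]
wrist_force: [-3.9, 1.1, 0.1]
grip_width: 0.6
```

Request:
carry_out --jaw '[0,0,0]' --travel '[[0,0.001,0],[0,0.002,0],[0,0.003,0]]' --twist '[[0,0,0],[0,0,0],[0,0,0]]'

```text
clock: 22.7
tool_pos: [546.7, -58.8, 37.4]
tcp_rot: [[0.182, 0.983, -0.001], [0.983, -0.182, 0.001], [0.001, -0.001, -1.0]]
wrist_force: [-3.7, 3.5, -0.2]
grip_width: 0.6
```

Request:
carry_out --jaw '[0,0,0]' --travel '[[0,0.001,0],[0,0.002,0],[0,0.003,0]]' --twist '[[0,0,0],[0,0,0],[0,0,0]]'

```text
clock: 23.08
tool_pos: [547.7, -58.9, 37.4]
tcp_rot: [[0.182, 0.983, -0.005], [0.983, -0.182, 0.002], [0.001, -0.005, -1.0]]
wrist_force: [-7.7, 4.4, 4.3]
grip_width: 0.2
```

Request:
carry_out --jaw '[0,0]' --travel '[[0,0.001,0],[0,0.002,0]]' --twist '[[0,0,0],[0,0,0]]'

```text
clock: 23.32
tool_pos: [547.6, -58.9, 37.3]
tcp_rot: [[0.182, 0.983, -0.009], [0.983, -0.182, 0.003], [0.001, -0.009, -1.0]]
wrist_force: [-11.0, 3.9, 6.4]
grip_width: 0.2
```

The position holds while the force climbs to 12 N, so the handle is at its stop. I back away in −x, rise straight up, then move clear and check.

Request:
carry_out --jaw '[0,0,0,0,0]' --travel '[[0,-0.008,0],[0,-0.018,0],[0,-0.018,-0.04],[0,-0.018,-0.085],[0,-0.018,-0.13]]' --twist '[[0,0,0],[0,0,0],[0,0,0],[0,0,0],[0,0,0]]'

```text
clock: 23.95
tool_pos: [535.4, -57.9, 169.3]
tcp_rot: [[0.182, 0.983, 0.003], [0.983, -0.182, -0.001], [-0.001, 0.003, -1.0]]
wrist_force: [0.7, 0.3, -0.5]
grip_width: 0.3
```

Request:
carry_out --jaw '[0,0,0,0]' --travel '[[-0.03,0.01,-0.01],[-0.07,0.01,-0.02],[-0.075,0.01,-0.02],[-0.075,0.01,-0.02]]' --twist '[[0,0,0],[0,0,0],[0,0,0],[0,0,0]]'

```text
clock: 24.45
tool_pos: [530.6, -133.0, 187.5]
tcp_rot: [[0.183, 0.983, 0.001], [0.983, -0.183, 0.0], [0.0, 0.001, -1.0]]
wrist_force: [-0.3, 0.5, 0.5]
grip_width: 0.9
```

```bash
python3 - <<'E'
from h import *
b=np.load('b.npy'); o=env.get_obs(); print(w2b(b,o["tool_pos"]).round(1),o["wrist_force"].round(1))
c=env.camera_info("wrist"); im=cv2.cvtColor(env.grab_frame("wrist"),cv2.COLOR_RGB2BGR); s=cv2.cvtColor(env.grab_frame("side"),cv2.COLOR_RGB2BGR)
cv2.imwrite('pics/w10raw.png',im); np.save('w10.npy',c,allow_pickle=True)
cv2.imwrite('pics/w10.png',np.hstack([cv2.resize(im[0:260,100:400],(450,390)),cv2.resize(s[110:310,140:360],(350,390))]))
E
```

```text
[[   9.6 -227.   187.5]] [-0.3  0.5  0.5]
```

The picture allowance is used up, so I check numerically: positions of the grip (dark blob), both handles and the cover's lip edge.

```bash
python3 - <<'E'
from h import *
b=np.load('b.npy'); c=np.load('w10.npy',allow_pickle=True).item(); im=cv2.imread('pics/w10raw.png')
m=(im.max(2)<45).astype(np.uint8); m[215:]=0
n,l,st,ce=cv2.connectedComponentsWithStats(m)
for i in range(1,n):
  if st[i,4]>150:
    cnt=max(cv2.findContours((l==i).astype(np.uint8),0,2)[0],key=cv2.contourArea)
    box=cv2.boxPoints(cv2.minAreaRect(cnt)); B=w2b(b,[ray("wrist",p,86,c) for p in box])[:,:2]
    e=[B[1]-B[0],B[2]-B[1]]; L=max(e,key=np.linalg.norm)
    print("dark",st[i].tolist(),w2b(b,ray("wrist",ce[i],86,c)).round(1),"long",np.linalg.norm(L).round(1),"angle to box y deg",np.degrees(np.arctan2(L[0],L[1])).round(1))
for t in("tagged_handle","plain_handle","tagged_tip","plain_tip","tagged_stem","cover_lip"):
  print(t,[((np.array(d["xy"])*[512,384]).round().tolist(),round(d["confidence"],2),w2b(b,ray("wrist",np.array(d["xy"])*[512,384],84,c)).round(1).tolist()) for d in env.search_frame(t,"wrist")[:1]])
S=cv2.cvtColor(env.grab_frame("scene"),cv2.COLOR_RGB2BGR); z=cv2.imread('pics/scene0.png')
for d in env.cut_out("cover","scene")[:1]:
  ys,xs=np.nonzero(d["mask"]); print("cover scene",d["confidence"],w2b(b,ray("scene",(xs.mean(),ys.mean()),114)).round())
for t,n in(("hardener","side"),("tin","side"),("cup","side"),("tape","side"),("screwdriver","side")):
  print(t,[((np.array(d["xy"])*[512,384]).round(1).tolist(),round(d["confidence"],2)) for d in env.search_frame(t,n)[:1]])
E
```

```text
dark [448, 126, 30, 36, 365] [[ 222.2 -186.3   86. ]] long 35.0 angle to box y deg 3.2
tagged_handle [([272.0, 134.0], 0.68, [[29.4, -178.1, 84.0]])]
plain_handle [([235.0, 47.0], 0.79, [[-7.3, -95.5, 84.0]])]
tagged_tip [([274.0, 136.0], 0.83, [[31.4, -179.9, 84.0]])]
plain_tip [([238.0, 45.0], 0.68, [[-3.9, -94.1, 84.0]])]
tagged_stem [([263.0, 154.0], 0.7, [[19.5, -199.2, 84.0]])]
cover_lip []
cover scene 0.67 [[  8. 129. 114.]]
hardener [([243.4, 150.4], 0.88)]
tin [([213.2, 174.1], 0.55)]
cup [([357.8, 134.5], 0.96)]
tape [([325.9, 129.9], 0.52)]
screwdriver [([306.9, 284.1], 0.9)]
```

The tagged handle now lies along +y from its stem, and the bystanders are unchanged to within about 4 px. One finer check of its angle.

```bash
python3 - <<'E'
from h import *
b=np.load('b.npy'); c=np.load('w10.npy',allow_pickle=True).item(); im=cv2.GaussianBlur(cv2.imread('pics/w10raw.png'),(3,3),0)
for T in(50,60,70):
  u=proj("wrist",b2w(b,[[30,-152,88]]),c)[0]; x,y=np.int32(u); w=im[y-40:y+40,x-40:x+40].max(2)<T
  n,l,st,ce=cv2.connectedComponentsWithStats(w.astype(np.uint8)); i=l[40,40]
  if not i: print(T,"none",im[y,x]); continue
  ys,xs=np.nonzero(l==i); P=w2b(b,[ray("wrist",(p+x-40,q+y-40),88,c) for p,q in zip(xs,ys)])[:,:2]
  ev,V=np.linalg.eigh(np.cov(P.T)); v=V[:,1]*np.sign(V[1,1])
  print(T,st[i],"centre",P.mean(0).round(1),"min",P.min(0).round(1),"max",P.max(0).round(1),"theta from shape",(np.pi/2+np.arctan2(v[0],v[1])).round(3))
E
```

```text
50 none [55 54 52]
60 [ 33  30  16  28 167] centre [  29.  -153.7] min [  22.7 -167.6] max [  37.6 -141.5] theta from shape 2.167
70 [ 33  29  17  30 211] centre [  29.2 -153.5] min [  22.6 -168.5] max [  38.6 -140.6] theta from shape 1.97
```

Grip centre (29, −153.5) and stem x ≈ 30–32 put the handle square to within about 0.03 rad. The finger's final contact face at x ≈ 22.7 agrees (grip half-width 9 mm). I hand in.

```bash
python3 -c "
from h import *
print(env.finish_job()); print(env.get_obs()['clock'])"
```

```text
the job is handed in; nothing more can be done
None
the job is handed in; nothing more can be done
```

I slid the cover to its stop with the shut fingertips behind its lip, then pushed the tagged valve's handle clockwise until it was fully shut. The job was handed in at about 25 s. It reported no verdict.

- **Cover:** it slid at 3–6 N, and the force rose to 11 N at the stop. From where the fingers ended, I work out its origin at box y ≈ 141 mm (142 expected).
- **Tagged valve (box y −210):** the push needed about 5 N, and the force climbed to 12 N once the handle stopped moving. Afterwards the grip's centre was at (29, −153.5), which puts the handle square within about 0.03 rad.
- **Plain valve and loose things:** the plain handle was still along its pipe. The networks found the bottle, tin, cup, tape and screwdriver where they stood, within about 4 px. I did not check the spare coupler at the end; it was hardly detectable.

These checks failed or disagreed:

- **Tip height:** the real fingertips sit about 35 mm above the reported tool point, so my first two tries passed over the lip without touching it. I then lowered the tool in small steps until the fingertips met the lip.
- **Cover position in the scene camera:** a rough reading gave about 129 mm. I trusted the contact force and finger position instead.
- **Handle angle from shape:** the blob-shape estimate (1.97–2.17 rad) was unusable because the grip was only partly segmented, so I used centre and stem.
- **Last picture:** the limit of 12 views had been reached, so the final check was by numbers only.

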